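# Press the seasoning pail's press-on lid shut all round

### The arm

A 6-joint arm with a two-finger parallel gripper is mounted at the origin on the work surface. World frame = base frame: x ahead of the robot, y to its left, z up, the work surface at z = 0. Lengths are in mm, angles in degrees, forces in N, time in s.
With the tool pointing down it reaches from about 300 to 775 mm from the base axis. Payload 14.6 kg.
Tool frame: the origin (TCP) lies midway between the tips of the shut fingers; the grasp point (between the pads) lies 19 mm behind it; x points along the fingers, y is the direction in which the jaws open and shut, and the axes are right-handed (so a half turn about x gives the same grasp; the last joint's range is limited). The gripper opens to 94 mm and grips with 3 to 60 N. Pads are 16 mm wide; open, the fingers measure 119 mm over their backs; the gripper's body (75 mm by 177 mm) begins 78 mm behind the grasp point.
Start: joints at [-75.436, 17.183, 87.147, -0, 75.671, -3.816], TCP at [173.422, -521.933, 205.446] pointing down, gripper open.
Joint ranges: [-173.82, 173.82], [-45.26, 126.66], [13.44, 144.39], [-59.66, 239.66], [0, 175.72], [-146.38, 146.38]. Speed limits (degrees/s): [127.2, 127.2, 147.25, 180, 180, 180].

### API

Orientations are given as a 3x3 rotation matrix whose columns are the frame's x, y, z axes.
In Python, from station import r, cams gives the robot as it stands.
- The arm moves only by the shell command python3 -m inch 'ROWS' [FORCE]. ROWS is JSON, a list of rows, each an object of numbers: "x", "y", "z": the shift along the tool's x, y, z in cm; "rx", "ry", "rz": the turn, a rotation vector about the tool's x, y, z in rad; "grip": the opening, from -1 (shut) to 1 (fully open). A call has 1 to 12 rows; each row shifts and turns the commanded pose from where the row before left it, along the tool's axes as they then stand; what a row does not reach is not made up. A row lasts 1/10 s, in which the tool goes at most 50 mm and 8.59 degrees, less where a joint would pass 70% of its speed; a pose out of reach is approached as far as the arm can. A call with a gripper value outside its range is refused whole. The fingers move at their own pace and stop on an object; FORCE is the grip in N (left out, the last holds). Time passes only in rows, so rows that do not move let the fingers close. It gives the time, the measured TCP pose, the force and the opening at its end, in the units of the state.
- r.state(): the state, without advancing time (a new reading comes with each control period).
- cams.get_image(name): name is "side" or "top" or "wrist"; returns the picture (384x512x3 uint8, red, green, blue); there is no depth.
- cams.camera_info(name): a dict with "camera_matrix" (3x3 intrinsics, pixels), "xyz" and "attitude" of the camera in the world. Camera axes: x right, y down, z forward; pixel columns grow to the right and rows downward; lengths in mm; the calibration is good to about 2 mm. A picture is of the moment at which its call begins: read the wrist's pose just before it. camera_info takes no time and is no camera call; for the wrist camera it gives the pose at the moment of the call.
- r.finish_job(): hands the job in, once; it reports no verdict.
The state is a dict: "clock": time; "qpos": joint angles; "dq": joint speeds; "tau": joint torques, N m; "eef_pos": TCP position; "eef_rot": TCP orientation; "ft_force": force on the tool from outside, world axes, zero at the start; "wrist_torque": the same for the moment, N m; "finger_gap": finger opening in mm.
Only numpy, scipy, OpenCV 4.12 (cv2) and the standard library are available. Lean on these libraries where they do the work, as an engineer would, in place of code of your own. Each camera call takes 0.05 s, during which the arm holds its last target. There are 200 camera calls.

### The job

The lid of the white seasoning pail is hooked on at one side only: go round its rim and press down every section that still stands up until it clicks, so that the whole rim is down. Only press on it: do not pick up, tip or shove the pail, do not lean hard on it (fingertip pressure is enough), and leave the things standing round it alone.

Things in the scene. Friction and masses are not known exactly. Their poses are not given: they have to be found in the camera images.
- pail: A loose, filled, closed white plastic pail (1.3 to 2.3 kg): 148 mm across the base, 175 mm at the collar under the lid, with a thin wire bail hanging down one side. A push of more than 60 N counts as leaning on it too hard. Origin: centre of its underside; z up.
- lid_centre (a point): Centre of the lid's flat sunk middle panel, on its upper face, 122 mm above the pail's underside; z up. The lid's raised rim is centred here: a ring 139 mm inside and 183 mm outside diameter, cut by narrow slots into six equal sections of the same off-white plastic, each about 79 mm long and 22 mm wide.
- sec0_top (a point): Middle of the flat top of rim section 0, the place to press; it moves with the section. It lies 80 mm from the lid's axis, in the direction of the x axis of lid_centre. The top of a section that is up stands 15 mm above the middle panel; clicked home, 8 mm above it.
- sec1_top (a point): The same for rim section 1, 60 degrees further round, anticlockwise from above.
- sec2_top (a point): The same for rim section 2, 120 degrees further round, anticlockwise from above.
- sec3_top (a point): The same for rim section 3, 180 degrees further round, anticlockwise from above.
- sec4_top (a point): The same for rim section 4, 240 degrees further round, anticlockwise from above.
- sec5_top (a point): The same for rim section 5, 300 degrees further round, anticlockwise from above.
- sec0 (a joint): How far rim section 0 is pressed down, m: 0 up, 0.007 clicked home (hard stop). It takes about 12 N straight down to start it, less and less to half-way; there it snaps home by itself and stays. Let go before half-way it springs back up. Sections 1 and 2 are home at the start, the other four are up.
- sec1 (a joint): The same for rim section 1.
- sec2 (a joint): The same for rim section 2.
- sec3 (a joint): The same for rim section 3.
- sec4 (a joint): The same for rim section 4.
- sec5 (a joint): The same for rim section 5.
- mug_centre (a point): Bystander: centre (half-way up) of a loose steel mug, 84 mm across, 90 mm high. Its z axis points up.
- oil_centre (a point): Bystander: centre (half-way up) of a loose amber oil bottle with a red cap, 80 mm across, 195 mm high. Its z axis points up.
- shaker_centre (a point): Bystander: centre (half-way up) of a loose aluminium shaker, 62 mm across, 102 mm high. Its z axis points up.
Things that resemble listed ones, but are neither listed nor needed, are in the scene too. Of the things that look like the part that bears oil_centre, take the one that is farthest to the robot's left at the start.

How it is judged (in metres and radians):
At the end, for the whole second after the job is handed in: All six rim sections are pressed at least 5.8 mm of their 7 mm (clicked home); the pail stands upright (within 0.05 rad) on the table, within 40 mm of where it stood; mug, oil bottle and shaker stand upright within 30 mm of where they stood (value of joint each of sec0, sec1, sec2, sec3, sec4, sec5 above 0.0058 m and angle between lid_centre's own z axis and vertical below 0.05 rad and distance of lid_centre from where it was at the start of the episode below 0.04 m and height (world z) of lid_centre below 0.127 m and angle between each of mug_centre, oil_centre, shaker_centre's own z axis and vertical below 0.15 rad and distance of each of mug_centre, oil_centre, shaker_centre from where it was at the start of the episode below 0.03 m); the robot touches nothing.
It fails at once if the pail is lifted off the table (lid more than 15 mm above its height) (height (world z) of lid_centre above 0.137 m).
It fails at once if the pail is tipped by more than 0.2 rad (angle between lid_centre's own z axis and vertical above 0.2 rad).
It fails at once if the pail is shoved more than 60 mm (distance of lid_centre from where it was at the start of the episode above 0.06 m).
It fails at once if the pail or its lid is pushed with more than 60 N (contact force between pail and the fingers above 60 N or contact force between pail and the arm above 60 N).
It fails at once if the mug, oil bottle or shaker is knocked over, lifted or moved by more than 30 mm (distance of any of mug_centre, oil_centre, shaker_centre from where it was at the start of the episode above 0.03 m or angle between any of mug_centre, oil_centre, shaker_centre's own z axis and vertical above 0.5 rad).
It also fails if it takes over 40 s, if anything falls off the work surface, if the arm or the gripper's body presses on something with over 40 N, if the wrist force passes 120 N, or if a joint passes its speed limit or range.

## Working session

There is one attempt and no reset: what is moved stays moved. The work goes in short steps, Python scripts to look and compute and a shell command to move; the robot and the scene stay as the last step left them, time stands still between calls to the robot, and variables do not carry over. Pictures are saved under pics/ and viewed, about 8 in all and at most 12, crops included, and the job is handed in when it is done.

```bash
mkdir -p pics; python3 - <<'E'
from station import r,cams
import cv2,numpy as np
for n in ("top","side"):
    cv2.imwrite(f"pics/{n}0.png",cams.get_image(n)[:,:,::-1])
    print(n,cams.camera_info(n))
s=r.state();print(s)
E
```

```text
top {'camera_matrix': array([[393.93164807,   0.        , 252.09158678],
       [  0.        , 393.93164807, 194.74638498],
       [  0.        ,   0.        ,   1.        ]]), 'xyz': array([ 340.89723429,   -7.07844543, 1417.76377621]), 'attitude': array([[ 6.08530225e-04, -9.91028315e-01,  1.33650696e-01],
       [-9.99998063e-01, -8.53217247e-04, -1.77352914e-03],
       [ 1.87165068e-03, -1.33649358e-01, -9.91026915e-01]])}
side {'camera_matrix': array([[412.70798486,   0.        , 258.79579226],
       [  0.        , 412.70798486, 194.56081411],
       [  0.        ,   0.        ,   1.        ]]), 'xyz': array([ 281.76834924, 1094.43304845, 1000.29304348]), 'attitude': array([[-0.98089327, -0.10753811,  0.16212326],
       [-0.19379202,  0.6134257 , -0.76560667],
       [-0.01711868, -0.78239662, -0.62254517]])}
{'clock': 0.1, 'qpos': array([-7.54368311e+01,  1.72113923e+01,  8.71771344e+01, -5.33975938e-06,
        7.56702102e+01, -3.81546124e+00]), 'dq': array([ 0.07387739, -0.05503148, -0.16167312,  0.03401332, -0.06123175,
       -0.09047607]), 'tau': array([ 5.85948019e-04, -5.32647479e+01, -3.53287661e+01,  7.09240395e-02,
        2.34971009e-02, -8.26999712e-05]), 'eef_pos': array([ 173.35348742, -521.71516849,  204.95025936]), 'eef_rot': array([[-2.57859070e-04,  3.15294998e-01, -9.48993676e-01],
       [ 9.92192325e-04, -9.48993160e-01, -3.15295096e-01],
       [-9.99999475e-01, -1.02288594e-03, -6.81267837e-05]]), 'ft_force': array([0.0690422 , 0.55438081, 0.42712491]), 'wrist_torque': array([ 0.03288926,  0.06573319, -0.04425636]), 'finger_gap': 93.82337343515137}
```

View pics/top0.png

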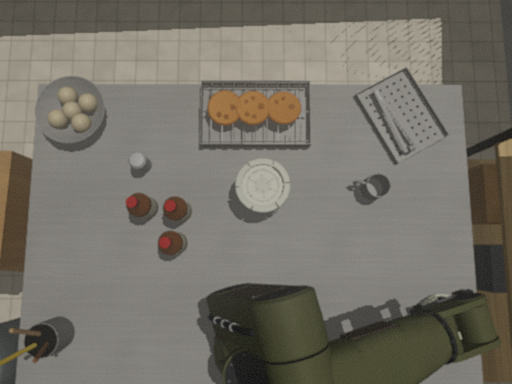

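View pics/side0.png

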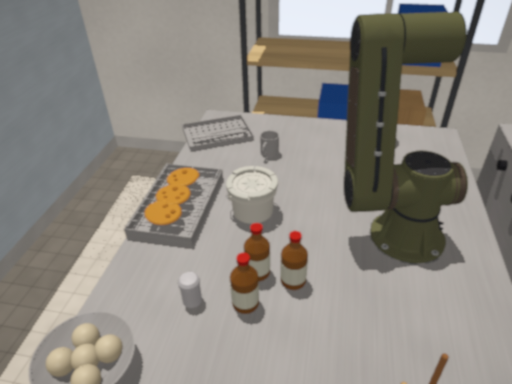

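The top view shows the pail's lid at about (263,186). The three bottles are left of it at about (140,205), (176,208) and (171,243), and the mug is at (371,187), so the pail has free space all round. Next I'll measure the lid centre.

```bash
cat > h.py <<'E'
from station import r,cams
import cv2,numpy as np
def ray(info,uv,z):
    K=info["camera_matrix"];d=info["attitude"]@np.linalg.solve(K,[uv[0],uv[1],1.]);c=info["xyz"]
    return c+d*(z-c[2])/d[2]
def proj(info,p):
    q=info["camera_matrix"]@(info["attitude"].T@(np.asarray(p)-info["xyz"]));return q[:2]/q[2]
def togo(p):
    s=r.state();return s["eef_rot"].T@(np.asarray(p)-s["eef_pos"])/10
E
python3 - <<'E'
from h import *
im=cv2.imread("pics/top0.png");i=cams.camera_info("top")
c=im[145:230,220:310]
hsv=cv2.cvtColor(c,cv2.COLOR_BGR2HSV);print(hsv[41,43],hsv[41,5],hsv[25,43])
g=c.min(axis=2);m=((c[:,:,0]<c[:,:,2].astype(int)-4)&(c[:,:,2]>150)).astype(np.uint8)
cs=max(cv2.findContours(m,0,2)[0],key=cv2.contourArea)
(u,v),R=cv2.minEnclosingCircle(cs);e=cv2.fitEllipse(cs);print(u+220,v+145,R,e)
for uv in((u+220,v+145),(e[0][0]+220,e[0][1]+145)): print(ray(i,uv,133))
cv2.imwrite("pics/lid.png",cv2.resize(np.hstack([c,cv2.merge([m*255]*3)]),None,fx=4,fy=4,interpolation=2))
E
```

```text
[ 25  19 172] [ 34  15 133] [ 24  23 168]
262.5 184.375 27.256118774414062 ((41.730079650878906, 39.73005294799805), (50.563053131103516, 51.909332275390625), 124.45447540283203)
[548.75590811 -43.73365679 133.        ]
[547.56623257 -41.18747521 133.        ]
```

View pics/lid.png

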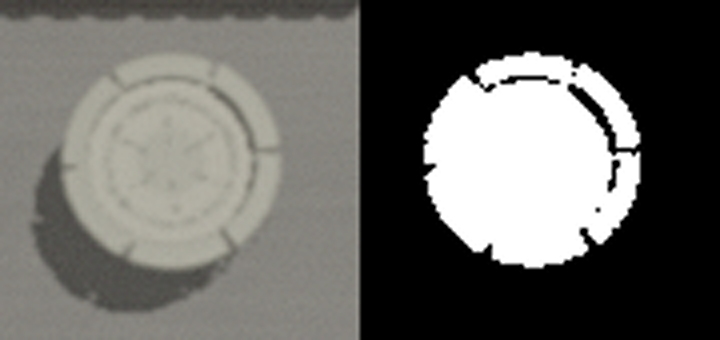

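The lid is off-white with slots at crop angles that put the section centres near 5°+60°k in the world. The dark inner shadow on the right suggests raised sections there. I'll move above it and use the wrist camera.

```bash
python3 -m inch '[{"x":-1.5,"y":-1,"z":-1.5,"grip":-1},{"x":-1.5,"y":-2,"z":-3,"grip":-1},{"x":-1.5,"y":-2.6,"z":-3.9,"grip":-1},{"x":-1.5,"y":-2.6,"z":-3.9,"grip":-1},{"x":-1,"y":-2.6,"z":-3.9,"grip":-1},{"x":-1,"y":-2.6,"z":-3.9,"grip":-1},{"x":-1,"y":-2.6,"z":-3.9,"grip":-1},{"y":-2.6,"z":-3.9,"grip":-1},{"y":-2.6,"z":-3.9,"grip":-1},{"y":-2.6,"z":-3.9,"grip":-1},{"y":-2.6,"z":-3.9,"grip":-1},{"y":-2.6,"z":-3.9,"grip":-1}]'; python3 - <<'E'
from h import *
print(togo([548,-42,300]));i=cams.camera_info("wrist");print(i)
print(proj(i,[548,-42,130]),r.state()["eef_pos"])
E
```

```text
[ -9.4670327  -33.72194671 -50.6795487 ]
{'camera_matrix': array([[289.38512913,   0.        , 255.96913523],
       [  0.        , 289.38512913, 187.46671698],
       [  0.        ,   0.        ,   1.        ]]), 'xyz': array([ 244.87242636, -497.82864364,  382.63972231]), 'attitude': array([[ 3.14713748e-01, -9.15788872e-01, -2.49571631e-01],
       [-9.49186319e-01, -3.03852622e-01, -8.19689904e-02],
       [-7.66705253e-04,  2.62686746e-01, -9.64880866e-01]])}
[-490.0594127  -880.36022987] [ 173.35348742 -521.71516849  204.95025936]invalid input at $[0]: expected keys x, y, z, rx, ry, rz, grip
```

Every row needs all seven keys.

```bash
python3 -m inch '[{"x":-1.5,"y":-1,"z":-1.5,"rx":0,"ry":0,"rz":0,"grip":-1},{"x":-1.5,"y":-2,"z":-3,"rx":0,"ry":0,"rz":0,"grip":-1},{"x":-1.5,"y":-2.6,"z":-3.9,"rx":0,"ry":0,"rz":0,"grip":-1},{"x":-1.5,"y":-2.6,"z":-3.9,"rx":0,"ry":0,"rz":0,"grip":-1},{"x":-1,"y":-2.6,"z":-3.9,"rx":0,"ry":0,"rz":0,"grip":-1},{"x":-1,"y":-2.6,"z":-3.9,"rx":0,"ry":0,"rz":0,"grip":-1},{"x":-1,"y":-2.6,"z":-3.9,"rx":0,"ry":0,"rz":0,"grip":-1},{"x":0,"y":-2.6,"z":-3.9,"rx":0,"ry":0,"rz":0,"grip":-1},{"x":0,"y":-2.6,"z":-3.9,"rx":0,"ry":0,"rz":0,"grip":-1},{"x":0,"y":-2.6,"z":-3.9,"rx":0,"ry":0,"rz":0,"grip":-1},{"x":0,"y":-2.6,"z":-3.9,"rx":0,"ry":0,"rz":0,"grip":-1},{"x":0,"y":-2.6,"z":-3.9,"rx":0,"ry":0,"rz":0,"grip":-1}]'; python3 - <<'E'
from h import *
print(togo([548,-42,300]));i=cams.camera_info("wrist")
print(proj(i,[548,-42,130]),r.state()["eef_pos"],r.state()["qpos"])
cv2.imwrite("pics/w1.png",cams.get_image("wrist")[:,:,::-1])
E
```

```text
clock: 1.3
eef_pos: [495.6, -107.7, 295.3]
eef_rot: [[-0.0, 0.315, -0.949], [0.0, -0.949, -0.315], [-1.0, -0.0, 0.0]]
ft_force: [0.1, -1.7, 0.1]
finger_gap: 1.7
[-0.47015733 -4.58337317 -7.0474808 ]
[216.26550176 113.11891636] [ 495.5775712  -107.72223487  295.3083989 ] [-1.64005832e+01  8.51152201e+00  8.58462302e+01 -2.59101610e-03
  8.56539153e+01  5.52144061e+01]
```

View pics/w1.png

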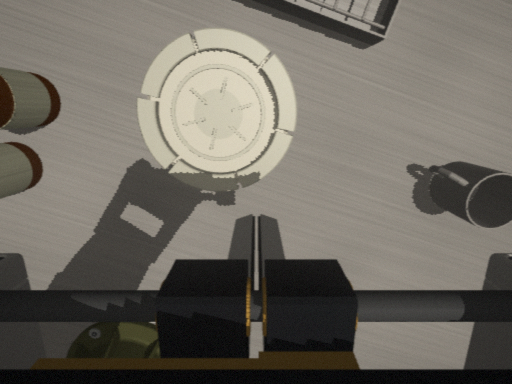

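The lid is centred near (217,110), with slots at about (195,42), (265,62), (285,132), (148,98) and (176,160). The arm's shadow touches its lower edge. I'll fit the centre and slot angle here.

```bash
python3 - <<'E'
from h import *
im=cv2.imread("pics/w1.png");i=cams.camera_info("wrist")
c=im.astype(int);m=((c[:,:,2]>165)&(c[:,:,2]-c[:,:,0]>12)).astype(np.uint8)
m[:, :120]=0;m[200:]=0;m[:,320:]=0
cs=max(cv2.findContours(m,0,1)[0],key=cv2.contourArea)[:,0]
cs=cs[cs[:,1]<150]
w=np.array([ray(i,p,133.5)[:2] for p in cs.astype(float)])
for k in range(6):
    A=np.c_[2*w,np.ones(len(w))];s=np.linalg.lstsq(A,(w**2).sum(1),rcond=None)[0];R=np.sqrt(s[2]+s[:2]@s[:2])
    e=np.hypot(*(w-s[:2]).T)-R;w=w[abs(e)<max(1.5,2*e.std())]
print(s[:2],R,e.std(),len(w))
for uv in((195,42),(265,62),(285,132),(148,98),(176,160)):
    d=ray(i,uv,133)[:2]-s[:2];print(np.hypot(*d),np.degrees(np.arctan2(d[1],d[0])))
big=cv2.resize(im[15:205,120:315],None,fx=3,fy=3,interpolation=2)
for a in range(6):
    t=np.radians(5.3+60*a);q=proj(i,[s[0]+80*np.cos(t),s[1]+80*np.sin(t),133.5])
    q=tuple(int(x) for x in ((q-[120,15])*3));cv2.circle(big,q,3,(0,0,255),-1);cv2.putText(big,"abcdef"[a],q,0,.6,(255,0,0),2)
# polar unwrap by ray geometry: inner edge profile
cv2.imwrite("pics/w1b.png",big)
E
```

```text
[548.4950324  -39.75497113] 89.49806491158931 0.7487888305648122 284
79.40128737229902 34.21472405091525
77.94370294405061 -24.913354626330754
79.48131255246179 -84.85605258074006
79.7280261807475 94.62166833456448
72.24641012937835 153.56647498379255
```

View pics/w1b.png

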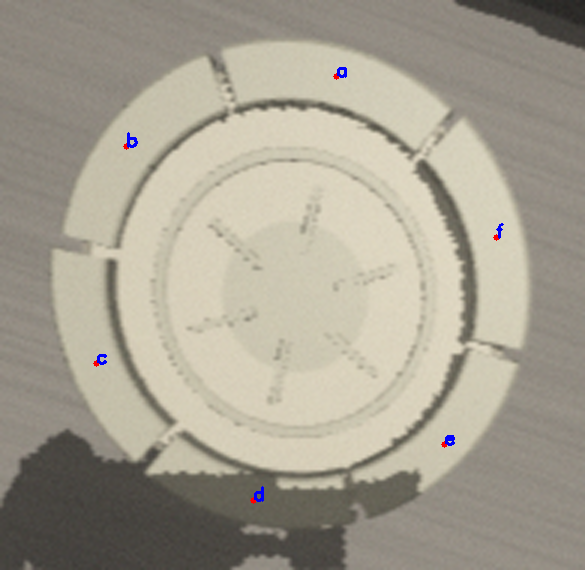

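Section centres lie at about 4.6°+60°k. An up section is at z=137 and a home one at z=130, so pressing to z≈131.5 snaps the raised ones and leaves the home ones untouched. I'll work out the moves.

```bash
cat >> h.py <<'E'
C=np.array([548.3,-40.3]);T={k:np.r_[C+80*np.array([np.cos(t),np.sin(t)]),145] for k,t in zip("abcdef",np.radians(4.6+60*np.arange(6)))}
E
python3 - <<'E'
from h import *
print(togo(T["e"]));R=r.state()["eef_rot"]
for a,b in zip("efabc","fabcd"): print(a,b,R.T@(T[b]-T[a])/10)
E
```

```text
[14.98261159  1.40140529 -1.19272713]
e f [ 4.84906102e-04  1.93060547e+00 -7.76355346e+00]
f a [ 0.01186594 -5.7581225  -5.55372708]
a b [ 0.01138103 -7.68872797  2.20982638]
b c [-4.84906102e-04 -1.93060547e+00  7.76355346e+00]
c d [-0.01186594  5.7581225   5.55372708]
```

```bash
python3 -m inch '[{"x":3,"y":0.7,"z":-0.6,"rx":0,"ry":0,"rz":0,"grip":-1},{"x":4,"y":0.7,"z":-0.6,"rx":0,"ry":0,"rz":0,"grip":-1},{"x":4,"y":0,"z":0,"rx":0,"ry":0,"rz":0,"grip":-1},{"x":2.5,"y":0,"z":0,"rx":0,"ry":0,"rz":0,"grip":-1},{"x":1.2,"y":0,"z":0,"rx":0,"ry":0,"rz":0,"grip":-1},{"x":0,"y":0,"z":0,"rx":0,"ry":0,"rz":0,"grip":-1},{"x":0,"y":0,"z":0,"rx":0,"ry":0,"rz":0,"grip":-1}]'; python3 -c "
from h import *
print(togo(T['e']))"
```

```text
clock: 2.05
eef_pos: [511.1, -119.3, 149.7]
eef_rot: [[0.001, 0.315, -0.949], [-0.0, -0.949, -0.315], [-1.0, 0.001, -0.001]]
ft_force: [0.5, -0.5, 0.3]
finger_gap: 0.6
[ 0.46669329 -0.54540639 -0.48375291]
```

```bash
python3 -m inch '[{"x":0.45,"y":-0.55,"z":-0.5,"rx":0,"ry":0,"rz":0,"grip":-1},{"x":0.4,"y":0,"z":0,"rx":0,"ry":0,"rz":0,"grip":-1},{"x":0.3,"y":0,"z":0,"rx":0,"ry":0,"rz":0,"grip":-1},{"x":0.2,"y":0,"z":0,"rx":0,"ry":0,"rz":0,"grip":-1},{"x":0,"y":0,"z":0,"rx":0,"ry":0,"rz":0,"grip":-1},{"x":0,"y":0,"z":0,"rx":0,"ry":0,"rz":0,"grip":-1}]'; python3 -m inch '[{"x":0.1,"y":0,"z":0,"rx":0,"ry":0,"rz":0,"grip":-1},{"x":0.1,"y":0,"z":0,"rx":0,"ry":0,"rz":0,"grip":-1},{"x":0,"y":0,"z":0,"rx":0,"ry":0,"rz":0,"grip":-1}]';python3 -m inch '[{"x":0.1,"y":0,"z":0,"rx":0,"ry":0,"rz":0,"grip":-1},{"x":0.1,"y":0,"z":0,"rx":0,"ry":0,"rz":0,"grip":-1},{"x":0.05,"y":0,"z":0,"rx":0,"ry":0,"rz":0,"grip":-1},{"x":0,"y":0,"z":0,"rx":0,"ry":0,"rz":0,"grip":-1}]'
```

```text
clock: 2.65
eef_pos: [513.9, -112.1, 135.4]
eef_rot: [[0.001, 0.315, -0.949], [0.0, -0.949, -0.315], [-1.0, 0.0, -0.001]]
ft_force: [0.6, 3.1, 5.7]
finger_gap: 0.5
clock: 2.95
eef_pos: [513.3, -112.4, 132.5]
eef_rot: [[-0.001, 0.315, -0.949], [-0.0, -0.949, -0.315], [-1.0, -0.0, 0.001]]
ft_force: [-0.1, 0.2, -0.4]
finger_gap: 0.3
clock: 3.35
eef_pos: [513.6, -112.3, 130.4]
eef_rot: [[-0.0, 0.315, -0.949], [-0.0, -0.949, -0.315], [-1.0, -0.0, 0.0]]
ft_force: [0.6, 0.3, 0.1]
finger_gap: 0.0
```

Section e met force at z≈135 and then none at 130.4, so it clicked. Next is f.

```bash
python3 -m inch '[{"x":-1.4,"y":0,"z":0,"rx":0,"ry":0,"rz":0,"grip":-1},{"x":0,"y":0.9,"z":-3.8,"rx":0,"ry":0,"rz":0,"grip":-1},{"x":0,"y":1,"z":-3.9,"rx":0,"ry":0,"rz":0,"grip":-1},{"x":0,"y":0,"z":0,"rx":0,"ry":0,"rz":0,"grip":-1},{"x":0.4,"y":0,"z":0,"rx":0,"ry":0,"rz":0,"grip":-1},{"x":0.3,"y":0,"z":0,"rx":0,"ry":0,"rz":0,"grip":-1},{"x":0.2,"y":0,"z":0,"rx":0,"ry":0,"rz":0,"grip":-1},{"x":0,"y":0,"z":0,"rx":0,"ry":0,"rz":0,"grip":-1}]'; python3 -m inch '[{"x":0.15,"y":0,"z":0,"rx":0,"ry":0,"rz":0,"grip":-1},{"x":0.15,"y":0,"z":0,"rx":0,"ry":0,"rz":0,"grip":-1},{"x":0.1,"y":0,"z":0,"rx":0,"ry":0,"rz":0,"grip":-1},{"x":0,"y":0,"z":0,"rx":0,"ry":0,"rz":0,"grip":-1},{"x":0,"y":0,"z":0,"rx":0,"ry":0,"rz":0,"grip":-1}]';python3 -c "
from h import *
print(togo(T['f']),togo(T['a']))"
```

```text
clock: 4.15
eef_pos: [592.1, -106.1, 136.4]
eef_rot: [[0.001, 0.315, -0.949], [0.0, -0.949, -0.315], [-1.0, 0.0, -0.001]]
ft_force: [-2.6, 2.3, 9.0]
finger_gap: 0.5
clock: 4.65
eef_pos: [592.4, -106.1, 131.3]
eef_rot: [[-0.0, 0.315, -0.949], [0.0, -0.949, -0.315], [-1.0, -0.0, 0.0]]
ft_force: [0.3, 0.3, -0.9]
finger_gap: 0.9
[-1.36553701  0.04562264 -0.11972942] [-1.36632665 -5.73075729 -5.65447731]
```

f clicked too. Next is a, probing to about 131.5.

```bash
python3 -m inch '[{"x":-1.4,"y":0,"z":0,"rx":0,"ry":0,"rz":0,"grip":-1},{"x":0,"y":-2.9,"z":-2.8,"rx":0,"ry":0,"rz":0,"grip":-1},{"x":0,"y":-2.8,"z":-2.8,"rx":0,"ry":0,"rz":0,"grip":-1},{"x":0,"y":0,"z":0,"rx":0,"ry":0,"rz":0,"grip":-1},{"x":0.4,"y":0,"z":0,"rx":0,"ry":0,"rz":0,"grip":-1},{"x":0.3,"y":0,"z":0,"rx":0,"ry":0,"rz":0,"grip":-1},{"x":0.2,"y":0,"z":0,"rx":0,"ry":0,"rz":0,"grip":-1},{"x":0,"y":0,"z":0,"rx":0,"ry":0,"rz":0,"grip":-1}]'; python3 -m inch '[{"x":0.15,"y":0,"z":0,"rx":0,"ry":0,"rz":0,"grip":-1},{"x":0.15,"y":0,"z":0,"rx":0,"ry":0,"rz":0,"grip":-1},{"x":0.15,"y":0,"z":0,"rx":0,"ry":0,"rz":0,"grip":-1},{"x":0,"y":0,"z":0,"rx":0,"ry":0,"rz":0,"grip":-1},{"x":0,"y":0,"z":0,"rx":0,"ry":0,"rz":0,"grip":-1}]';python3 -c "
from h import *
print(togo(T['b']))"
```

```text
clock: 5.45
eef_pos: [627.5, -35.1, 136.2]
eef_rot: [[-0.001, 0.314, -0.949], [0.0, -0.949, -0.314], [-1.0, -0.0, 0.0]]
ft_force: [-0.1, -0.3, -0.6]
finger_gap: 0.5
clock: 5.95
eef_pos: [627.8, -34.3, 131.9]
eef_rot: [[-0.0, 0.315, -0.949], [0.0, -0.949, -0.315], [-1.0, -0.0, 0.0]]
ft_force: [0.1, 0.2, -0.2]
finger_gap: 0.2
[-1.30792902 -7.71071426  2.20183649]
```

a gave no force, so it was already home. Next is b.

```bash
python3 -m inch '[{"x":-1.3,"y":0,"z":0,"rx":0,"ry":0,"rz":0,"grip":-1},{"x":0,"y":-3.8,"z":1.1,"rx":0,"ry":0,"rz":0,"grip":-1},{"x":0,"y":-3.9,"z":1.1,"rx":0,"ry":0,"rz":0,"grip":-1},{"x":0,"y":0,"z":0,"rx":0,"ry":0,"rz":0,"grip":-1},{"x":0.4,"y":0,"z":0,"rx":0,"ry":0,"rz":0,"grip":-1},{"x":0.3,"y":0,"z":0,"rx":0,"ry":0,"rz":0,"grip":-1},{"x":0.25,"y":0,"z":0,"rx":0,"ry":0,"rz":0,"grip":-1},{"x":0,"y":0,"z":0,"rx":0,"ry":0,"rz":0,"grip":-1}]'; python3 -m inch '[{"x":0.15,"y":0,"z":0,"rx":0,"ry":0,"rz":0,"grip":-1},{"x":0.15,"y":0,"z":0,"rx":0,"ry":0,"rz":0,"grip":-1},{"x":0.1,"y":0,"z":0,"rx":0,"ry":0,"rz":0,"grip":-1},{"x":0,"y":0,"z":0,"rx":0,"ry":0,"rz":0,"grip":-1},{"x":0,"y":0,"z":0,"rx":0,"ry":0,"rz":0,"grip":-1}]';python3 -c "
from h import *
print(togo(T['c']))"
```

```text
clock: 6.75
eef_pos: [582.7, 31.2, 134.8]
eef_rot: [[-0.001, 0.314, -0.949], [-0.0, -0.949, -0.314], [-1.0, -0.0, 0.001]]
ft_force: [-0.4, 0.1, 0.2]
finger_gap: 0.4
clock: 7.25
eef_pos: [582.7, 31.9, 131.5]
eef_rot: [[0.0, 0.315, -0.949], [-0.0, -0.949, -0.315], [-1.0, 0.0, -0.0]]
ft_force: [-0.2, 0.2, 0.6]
finger_gap: 0.7
[-1.35202797 -1.91592973  7.77427016]
```

b was home as well. Next is c.

```bash
python3 -m inch '[{"x":-1.4,"y":0,"z":0,"rx":0,"ry":0,"rz":0,"grip":-1},{"x":0,"y":-0.9,"z":3.9,"rx":0,"ry":0,"rz":0,"grip":-1},{"x":0,"y":-1,"z":3.9,"rx":0,"ry":0,"rz":0,"grip":-1},{"x":0,"y":0,"z":0,"rx":0,"ry":0,"rz":0,"grip":-1},{"x":0.4,"y":0,"z":0,"rx":0,"ry":0,"rz":0,"grip":-1},{"x":0.3,"y":0,"z":0,"rx":0,"ry":0,"rz":0,"grip":-1},{"x":0.25,"y":0,"z":0,"rx":0,"ry":0,"rz":0,"grip":-1},{"x":0,"y":0,"z":0,"rx":0,"ry":0,"rz":0,"grip":-1}]'; python3 -m inch '[{"x":0.15,"y":0,"z":0,"rx":0,"ry":0,"rz":0,"grip":-1},{"x":0.15,"y":0,"z":0,"rx":0,"ry":0,"rz":0,"grip":-1},{"x":0.1,"y":0,"z":0,"rx":0,"ry":0,"rz":0,"grip":-1},{"x":0.05,"y":0,"z":0,"rx":0,"ry":0,"rz":0,"grip":-1},{"x":0,"y":0,"z":0,"rx":0,"ry":0,"rz":0,"grip":-1}]';python3 -c "
from h import *
print(togo(T['d']))"
```

```text
clock: 8.05
eef_pos: [503.7, 25.3, 136.2]
eef_rot: [[0.001, 0.315, -0.949], [0.0, -0.949, -0.315], [-1.0, 0.0, -0.001]]
ft_force: [-1.9, 0.7, 8.3]
finger_gap: -0.2
clock: 8.55
eef_pos: [502.7, 25.3, 131.2]
eef_rot: [[-0.0, 0.315, -0.949], [0.0, -0.949, -0.315], [-1.0, -0.0, 0.0]]
ft_force: [0.1, -0.4, -0.3]
finger_gap: 0.4
[-1.37801303  5.76006512  5.51064518]
```

c clicked. Next is d.

```bash
python3 -m inch '[{"x":-1.4,"y":0,"z":0,"rx":0,"ry":0,"rz":0,"grip":-1},{"x":0,"y":2.9,"z":2.7,"rx":0,"ry":0,"rz":0,"grip":-1},{"x":0,"y":2.8,"z":2.8,"rx":0,"ry":0,"rz":0,"grip":-1},{"x":0,"y":0,"z":0,"rx":0,"ry":0,"rz":0,"grip":-1},{"x":0.4,"y":0,"z":0,"rx":0,"ry":0,"rz":0,"grip":-1},{"x":0.3,"y":0,"z":0,"rx":0,"ry":0,"rz":0,"grip":-1},{"x":0.25,"y":0,"z":0,"rx":0,"ry":0,"rz":0,"grip":-1},{"x":0,"y":0,"z":0,"rx":0,"ry":0,"rz":0,"grip":-1}]'; python3 -m inch '[{"x":0.15,"y":0,"z":0,"rx":0,"ry":0,"rz":0,"grip":-1},{"x":0.15,"y":0,"z":0,"rx":0,"ry":0,"rz":0,"grip":-1},{"x":0.1,"y":0,"z":0,"rx":0,"ry":0,"rz":0,"grip":-1},{"x":0.05,"y":0,"z":0,"rx":0,"ry":0,"rz":0,"grip":-1},{"x":0,"y":0,"z":0,"rx":0,"ry":0,"rz":0,"grip":-1}]';python3 -c "
from h import *
print(togo(T['d']))"
```

```text
clock: 9.35
eef_pos: [468.8, -45.5, 135.8]
eef_rot: [[-0.0, 0.317, -0.949], [-0.0, -0.949, -0.317], [-1.0, 0.0, 0.0]]
ft_force: [-2.1, -2.1, 6.7]
finger_gap: 0.5
clock: 9.85
eef_pos: [468.4, -45.9, 131.2]
eef_rot: [[-0.0, 0.316, -0.949], [0.0, -0.949, -0.316], [-1.0, -0.0, 0.0]]
ft_force: [-1.0, 0.6, -0.1]
finger_gap: 0.5
[-1.37643829  0.0770979   0.01167742]
```

All four raised sections clicked. I'll back off to the first viewing pose and check.

```bash
python3 -m inch '[{"x":-2,"y":0,"z":0,"rx":0,"ry":0,"rz":0,"grip":-1},{"x":-4,"y":1.5,"z":0,"rx":0,"ry":0,"rz":0,"grip":-1},{"x":-4,"y":2.5,"z":0,"rx":0,"ry":0,"rz":0,"grip":-1},{"x":-4,"y":2.7,"z":0,"rx":0,"ry":0,"rz":0,"grip":-1},{"x":-2.4,"y":0,"z":-0.6,"rx":0,"ry":0,"rz":0,"grip":-1},{"x":0,"y":0,"z":0,"rx":0,"ry":0,"rz":0,"grip":-1},{"x":0,"y":0,"z":0,"rx":0,"ry":0,"rz":0,"grip":-1}]'; python3 - <<'E'
from h import *
i=cams.camera_info("wrist");im=cams.get_image("wrist")[:,:,::-1];t=cams.get_image("top")[:,:,::-1]
cv2.imwrite("pics/top1.png",t);cv2.imwrite("pics/w2.png",im)
q=proj(i,[*C,130]);x,y=[int(v)-100 for v in q];print(q)
a=cv2.resize(im[max(y,0):y+200,max(x,0):x+200],None,fx=2,fy=2,interpolation=2)
b=cv2.resize(t[60:260,100:400],None,fx=1,fy=1)
cv=np.zeros((400,a.shape[1]+300,3),np.uint8);cv[:a.shape[0],:a.shape[1]]=a;cv[:200,a.shape[1]:]=b;cv[200:,a.shape[1]:]=cv2.imread("pics/top0.png")[60:260,100:400]
cv2.imwrite("pics/chk.png",cv)
E
```

```text
clock: 10.55
eef_pos: [495.1, -107.7, 294.8]
eef_rot: [[-0.0, 0.315, -0.949], [0.0, -0.949, -0.315], [-1.0, -0.0, 0.0]]
ft_force: [-0.4, -0.0, -0.2]
finger_gap: 0.3
[215.01506974 111.96424814]
```

View pics/chk.png

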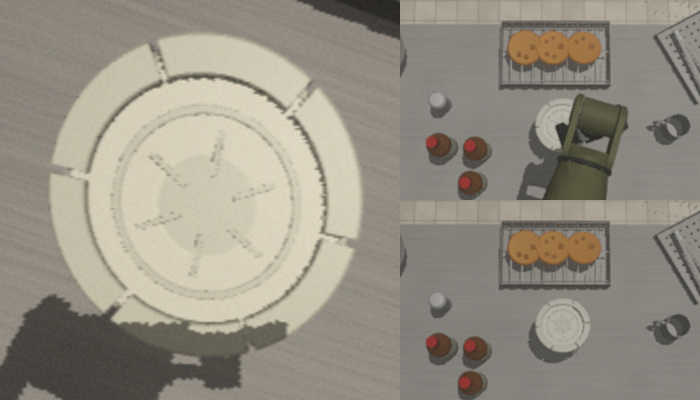

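The rim is now even: f's thick shadow is gone and c is flush with b. The pail and the things round it are where they were, and the robot touches nothing.

```bash
python3 -c "
from station import r
print(r.finish_job())"
```

```text
the job is handed in; nothing more can be done
None
```

The whole rim should now be down, and I have handed the job in; the hand-in gives no verdict.

- **Pressing:** I located the lid with the top and wrist cameras and went round all six sections with the shut fingertips. The four raised ones each pushed back at z ≈ 135–136 mm. The largest force I read was 9 N, and it dropped to about zero by z ≈ 131 mm, so each snapped home by itself. The other two gave no force down to z ≈ 131.5–132 mm, so they were already home and I did not press them.
- **Last checks:** From the first viewing pose, the wrist picture showed an even rim with no raised steps. One section lay partly in the arm's shadow, so for that one I relied on the force reading. The top view showed the pail, mug, bottles and shaker where they had been, judged by eye. The arm was clear, with the wrist force near zero, at about 10.6 s. No check failed or disagreed.

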